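Two tasting towers of cheese on the deli counter

TASK

Build the two tasting towers for the cheese counter: stack the three round cheeses on the round stand and the two square cheeses on the square board, in each tower the largest at the bottom and the smallest on top. Centre each tower on its stand or board and each cheese on the one below it, and turn the square cheeses so that their sides run parallel to the board's edges. Leave the honey jar, the steel cup and the spatula where they are.

Things in the scene. Friction and masses are not known exactly. Their poses are not given: they have to be found in the camera images.
- stand_top (a point): round serving stand, a marble disc 116 mm in diameter and 12 mm thick on a short steel foot, fixed to the counter; the point is the centre of its top face, 32 mm above the counter; z is up
- board_top (a point): square wooden board, 112 x 112 mm and 18 mm thick, fixed to the counter; the point is the centre of its top face, 18 mm above the counter; z is up, x and y are square to its edges
- large_wheel_mid (a point): the largest of three loose round cheeses, a flat straight-sided wheel with a golden rind, 64 mm in diameter and 40 mm high, lying flat on the counter; the point is its centre, 20 mm above its underside; z is its axis, up
- medium_wheel_mid (a point): the middle-sized of three loose round cheeses, a flat straight-sided wheel with a golden rind, 52 mm in diameter and 36 mm high, lying flat on the counter; the point is its centre, 18 mm above its underside; z is its axis, up
- small_wheel_mid (a point): the smallest of three loose round cheeses, a flat straight-sided wheel with a golden rind, 40 mm in diameter and 34 mm high, lying flat on the counter; the point is its centre, 17 mm above its underside; z is its axis, up
- large_block_mid (a point): the larger of two loose square white cheeses, a block 60 x 60 mm and 38 mm high, lying flat on the counter; the point is its centre, 19 mm above its underside; z is up, x and y are square to its sides
- small_block_mid (a point): the smaller of two loose square white cheeses, a block 42 x 42 mm and 34 mm high, lying flat on the counter; the point is its centre, 17 mm above its underside; z is up, x and y are square to its sides
- honey_jar_mid (a point): bystander: amber honey jar with a brass-coloured cap, 64 mm in diameter and 85 mm high, standing on the counter; the point is its centre, half-way up
- steel_cup_mid (a point): bystander: empty steel cup, 72 mm across the rim and 70 mm high, standing on the counter; the point is half-way up on its axis
- spatula_grip (a point): bystander: serving spatula lying on the counter crosswise to the robot, on the far side of the cheeses; the point is on its handle

How it is judged:
By the outcome, as a careful person would: the job done as asked, in the order asked, and still so for the second after the job is handed in, with the robot touching nothing.
It also fails if it takes over 122 s, if anything falls off the work surface, if the arm or the gripper's body presses on something with over 40 N, if the wrist force passes 120 N, or if a joint passes its speed limit or range.

ROBOT

A 6-joint arm with a two-finger parallel gripper is mounted at the origin on the work surface. World frame = base frame: x ahead of the robot, y to its left, z up, the work surface at z = 0. Lengths are in mm, angles in degrees, forces in N, time in s.
With the tool pointing down it reaches from about 275 to 725 mm from the base axis. Payload 5.6 kg.
Tool frame: the origin (TCP) lies on the mounting face of the last link; the fingertips stand 173 mm ahead of it and the grasp point (between the pads) lies 155 mm ahead of it (nose_length is the distance from the TCP to the fingertips, in mm); z points along the fingers, y is the line along which they close (so a half turn about z gives the same grasp; the last joint's range is limited). The gripper opens to 85 mm and grips with 20 to 120 N. Pads are 22 mm wide; open, the fingers measure 114 mm over their backs; the gripper's body (76 mm by 85 mm) begins 54 mm behind the grasp point. The pads swing forward as they close: fully open they stand 13 mm farther back than shut.
Start: joints at [-47.578, 14.616, 6.199, 0, -81.583, -16.306], TCP at [242.117, -493.835, 404.683] pointing down, gripper open.
Joint ranges: [-168.99, 168.99], [-69.2, 112.95], [-62.41, 85.93], [-164.36, 98.24], [-168.68, -3.75], [-174.98, 174.98]. Speed limits (degrees/s): [147.25, 147.25, 180, 180, 180, 180].

INTERFACE

Orientations are given as a 3x3 rotation matrix whose columns are the frame's x, y, z axes.
In Python, from cell import * gives the robot as it stands. The module is installed in compiled form; this text tells all that it offers.
- The arm moves only by the tool arm_command, never from a script. Its argument "plan" is text: rows parted by semicolons, each of 7 numbers parted by spaces: the turn, a rotation vector about the tool's x, y, z in degrees, then the shift along the tool's x, y, z in cm, then the opening, from 0 (shut) to 1 (fully open). A call has exactly 5 rows; each row is the pose to reach, as a shift and turn from the pose commanded when the call began, along the tool's axes at that moment; what a row does not reach only later rows make up. A row lasts 1/12 s, in which the tool goes at most 41.7 mm and 7.16 degrees, less where a joint would pass 70% of its speed; a pose out of reach is approached as far as the arm can. A call with a gripper value outside its range is refused whole. The fingers move at their own pace and stop on an object; "grip_force" is the grip in N (left out, the last holds). Time passes only in rows, so rows that repeat a pose let the fingers close, or fill a call up. It gives the time, the measured TCP pose, the force, the opening and the grip force at its end, in the units of the state.
- read_state(): the state, without advancing time (a new reading comes with each control period).
- grab_frame(name): name is "side" or "top" or "wrist"; returns the picture (400x640x3 uint8, blue, green, red); there is no depth.
- camera_model(name): a dict with "mtx" (3x3 intrinsics, pixels), "rvec" (rotation vector, rad) and "tvec" (3), from world to camera coordinates, as OpenCV has them; the wrist camera has in their place "tool_from_camera" (4x4, takes a point from camera to tool coordinates, whose origin is the TCP and whose axes are the flange's). Camera axes: x right, y down, z forward; pixel columns grow to the right and rows downward; lengths in mm; the calibration is good to about 2 mm. A picture is of the moment at which its call begins: read the wrist's pose just before it. camera_model takes no time and is no camera call.
- close_job(): hands the job in; it is judged then, once.
Trained networks look in the newest picture that a camera, given by its name, has taken for a name from the list of things; names that differ only in an ending like _2 or _b are one class to them, and where a whole thing is asked for, a point or a joint stands for the part that bears it (a point fixed in the world has none). Each returns a list of dicts, best first, with "conf" (0 to 1); they miss things now and then, are a little off and sometimes report something else, mostly with a low value. They report only what shows in the picture. A call takes as long as a camera call.
- recognise(name, camera): "bbox" ([left, top, width, height] in pixels, round what is visible of it).
- outline_of(name, camera): "mask" (400x640 bool, what is visible of it) and "bbox" ([left, top, width, height] in pixels, round what is visible of it).
- spot_point(name, camera): "uv" ([column, row] in pixels: a listed point, or the origin of a listed thing).
The state is a dict: "time": time; "qpos": joint angles; "dq": joint speeds; "effort": joint torques, N m; "tcp_pos": TCP position; "ee_rot": TCP orientation; "contact_force": force on the tool from outside, world axes, zero at the start; "moment": the same for the moment, N m; "gripper_width": finger opening in mm; "grasp_force": force on a finger pad.
Only numpy, scipy, OpenCV 4.12 (cv2) and the standard library are available. Lean on these libraries where they do the work, as an engineer would, in place of code of your own. Each camera call takes 0.05 s, during which the arm holds its last target. There are 200 camera calls.

## Working session

There is one attempt and no reset: what is moved stays moved. The work goes in short steps, Python scripts to look and compute and a tool call to move; the robot and the scene stay as the last step left them, time stands still between calls to the robot, and variables do not carry over. Pictures are saved under pics/ and viewed, at most 14 in all, crops included, and the job is handed in when it is done.

Besides the shell and the picture viewer there is one more tool, called after "Request:" in YAML: its name, and indented under it one key for each argument. arm_command: Moves the arm, as the interface text tells. Its arguments: {"type":"object","properties":{"plan":{"type":"string"},"grip_force":{"type":"number"}},"required":["plan"]}

```bash
mkdir -p pics; cat > h.py <<'E'
from cell import *
import numpy as np, cv2
def cam(name):
    m=camera_model(name); K=np.array(m["mtx"],float)
    if "rvec" in m:
        R=cv2.Rodrigues(np.array(m["rvec"],float))[0]; t=np.array(m["tvec"],float).ravel()
    else:
        s=read_state(); T=np.eye(4); T[:3,:3]=np.array(s["ee_rot"]); T[:3,3]=s["tcp_pos"]
        W=np.linalg.inv(T@np.array(m["tool_from_camera"])); R=W[:3,:3]; t=W[:3,3]
    return K,R,t
def ray(uv,z,c):
    K,R,t=c; d=R.T@np.linalg.solve(K,[uv[0],uv[1],1]); o=-R.T@t
    return o+d*(z-o[2])/d[2]
def proj(p,c):
    K,R,t=c; q=K@(R@np.array(p,float)+t); return q[:2]/q[2]
Z=dict(stand_top=32,board_top=18,large_wheel_mid=20,medium_wheel_mid=18,small_wheel_mid=17,large_block_mid=19,small_block_mid=17,honey_jar_mid=42.5,steel_cup_mid=35,spatula_grip=8)
E
python3 - <<'E'
from h import *
s=read_state(); print(s["time"],s["ee_rot"])
for n in ("top","side"):
    c=cam(n); f=grab_frame(n); cv2.imwrite(f"pics/{n}0.png",f); print(n,"campos",(-c[1].T@c[2]).round())
    for k,z in Z.items():
        r=spot_point(k,n); print(k,[(np.round(d["uv"]),round(d["conf"],2),ray(d["uv"],z,c)[:2].round(1)) for d in r[:3]])
print(read_state()["time"])
E
```

```text
0.0 [[-8.97935457e-01 -4.40126166e-01 -9.34668809e-04]
 [-4.40127147e-01  8.97933895e-01  1.67778399e-03]
 [ 1.00834168e-04  1.91791485e-03 -9.99998156e-01]]
top campos [ 492.    5. 1129.]
stand_top [(array([450., 258.]), 0.67, array([ 483.8, -289.2]))]
board_top [(array([185., 270.]), 0.96, array([454. , 320.1])), (array([325., 218.]), 0.58, array([574.2,  -4.2])), (array([282., 179.]), 0.19, array([667.2,  99. ]))]
large_wheel_mid [(array([362., 281.]), 0.9, array([429.8, -89.6])), (array([334., 126.]), 0.42, array([794.2, -24. ]))]
medium_wheel_mid [(array([374., 176.]), 0.63, array([ 674.2, -119.4]))]
small_wheel_mid [(array([327., 218.]), 0.7, array([575.3,  -8.2]))]
large_block_mid [(array([280., 180.]), 0.87, array([664.4, 102. ]))]
small_block_mid [(array([288., 270.]), 0.54, array([454.7,  81. ]))]
honey_jar_mid [(array([212., 159.]), 0.94, array([709.1, 259. ]))]
steel_cup_mid []
spatula_grip [(array([336., 128.]), 0.57, array([794.5, -30.6]))]
side campos [432. 768. 581.]
stand_top [(array([399., 166.]), 0.63, array([ 488.9, -287. ]))]
board_top [(array([382., 344.]), 0.75, array([447.5, 314. ])), (array([293., 243.]), 0.38, array([670.8, 106.2]))]
large_wheel_mid [(array([412., 212.]), 0.8, array([435.1, -86.7]))]
medium_wheel_mid [(array([322., 189.]), 0.89, array([ 670.3, -125.9]))]
small_wheel_mid [(array([351., 221.]), 0.69, array([567. , -10.3]))]
large_block_mid [(array([264., 201.]), 0.27, array([793.5, -28. ]))]
small_block_mid [(array([396., 255.]), 0.62, array([450.8,  82. ]))]
honey_jar_mid [(array([247., 278.]), 0.94, array([707.1, 258.8])), (array([408., 212.]), 0.61, array([443.7, -45.9]))]
steel_cup_mid [(array([327., 150.]), 0.85, array([ 710.2, -321.7]))]
spatula_grip [(array([264., 201.]), 0.65, array([799.4, -44. ]))]
1.1
```

View pics/top0.png

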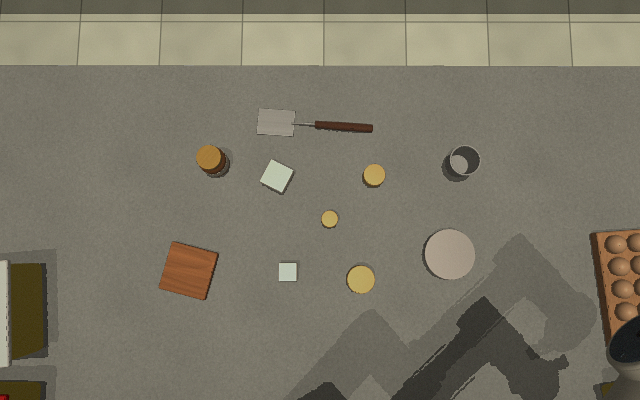

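View pics/side0.png

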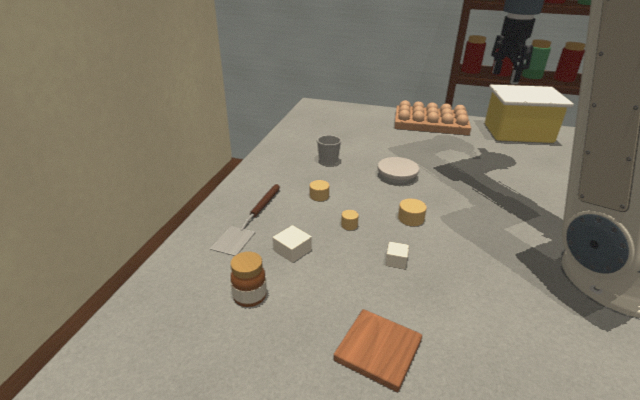

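Request:
arm_command:
  plan: "0 0 7 -3 0.8 0 1;0 0 14 -6 1.7 0 1;0 0 20 -9 2.5 0 1;0 0 26.1 -12 3.3 0 1;0 0 26.1 -14.7 4.15 0 1"

```text
time: 1.52
tcp_pos: [356.9, -390.7, 404.7]
ee_rot: [[-1.0, 0.005, 0.0], [0.005, 1.0, -0.0], [-0.0, -0.0, -1.0]]
contact_force: [0.8, -1.0, -0.1]
gripper_width: 85.1
grasp_force: 0.0
```

Request:
arm_command:
  plan: "0 0 0 -3 2.5 0 1;0 0 0 -6 5 0 1;0 0 0 -9 7.5 0 1;0 0 0 -11.4 10.2 0 1;0 0 0 -11.4 10.2 0 1"

```text
time: 1.93
tcp_pos: [473.3, -286.0, 403.9]
ee_rot: [[-1.0, -0.005, 0.0], [-0.005, 1.0, 0.001], [-0.0, 0.001, -1.0]]
contact_force: [-1.4, -0.7, -0.8]
gripper_width: 85.4
grasp_force: 0.0
```

```bash
python3 - <<'E'
from h import *
np.set_printoptions(suppress=True,precision=4)
s=read_state(); print(s["time"],s["tcp_pos"],s["ee_rot"],s["qpos"]); print(np.array(camera_model("wrist")["tool_from_camera"]),camera_model("wrist")["mtx"])
c=cam("wrist"); cv2.imwrite("pics/w1.png",grab_frame("wrist"))
for k in ("stand_top","large_wheel_mid"):
    print(k,[(np.round(d["uv"]),round(d["conf"],2),ray(d["uv"],Z[k],c)[:2].round(1)) for d in spot_point(k,"wrist")[:3]])
E
```

```text
1.9333 [ 473.2918 -286.0347  403.9198] [[-1.     -0.005   0.0003]
 [-0.005   1.      0.0013]
 [-0.0003  0.0013 -1.    ]] [-14.962   14.981    6.6066  -0.0786 -81.6262 -74.7388]
[[ 0.0003 -0.9592 -0.2828 71.4998]
 [ 1.      0.0002  0.0002  0.8028]
 [-0.0002 -0.2828  0.9592 31.1182]
 [ 0.      0.      0.      1.    ]] [[306.1795   0.     317.8112]
 [  0.     306.1795 198.1292]
 [  0.       0.       1.    ]]
stand_top []
large_wheel_mid [(array([498., 139.]), 0.92, array([434.9, -80.4]))]
```

View pics/w1.png

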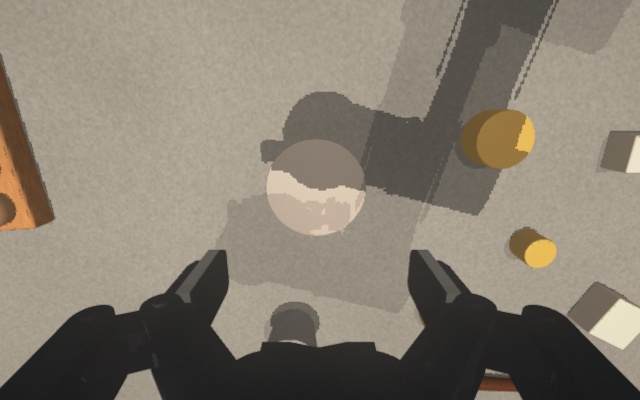

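```bash
cat >> h.py <<'E'
from scipy.optimize import minimize
# name: (round?, size, height)
DIM=dict(stand_top=(1,116,12),board_top=(0,112,18),large_wheel_mid=(1,64,40),medium_wheel_mid=(1,52,36),small_wheel_mid=(1,40,34),large_block_mid=(0,60,38),small_block_mid=(0,42,34))
def hull(n,p,c,ztop):
    rd,s,h=DIM[n]; a=np.radians(np.arange(0,360,6) if rd else p[2]+45+90*np.arange(4)); r=s/2*(1 if rd else 2**.5)
    P=np.array([[p[0]+r*np.cos(t),p[1]+r*np.sin(t),z] for t in a for z in (ztop-h,ztop)])
    K,R,t=c; q=(P@R.T+t)@K.T; return cv2.convexHull((q[:,:2]/q[:,2:]).astype(np.float32))
def fit(n,camname,guess,ztop=None,grab=True,save=None):
    """silhouette fit of x,y(,yaw) in the mask; guess = rough x,y"""
    ztop=ztop or {"stand_top":32,"board_top":18}.get(n,DIM[n][2]); c=cam(camname)
    if grab:
        f=grab_frame(camname)
        if save: cv2.imwrite(save,f)
    g=np.array(guess,float); best=None; uv=proj([*g[:2],ztop],c)
    o=[d for d in outline_of(n,camname) if np.hypot(d["bbox"][0]+d["bbox"][2]/2-uv[0],d["bbox"][1]+d["bbox"][3]/2-uv[1])<60]
    if not o: return None
    m=cv2.resize(np.asarray(o[0]["mask"]).astype(np.float32),None,fx=4,fy=4,interpolation=cv2.INTER_LINEAR)
    def cost(p):
        im=np.zeros(m.shape,np.float32); cv2.fillConvexPoly(im,np.round(((hull(n,p,c,ztop)+.5)*4-.5)*16).astype(np.int32),1.,cv2.LINE_8,4)
        return 1-np.minimum(im,m).sum()/np.maximum(im,m).sum()
    for y0 in ([0] if DIM[n][0] else [-30,0,30]):
        x0=np.r_[g[:2],y0]; S=np.array([x0,x0+[8,0,0],x0+[0,8,0],x0+[0,0,15]])
        if DIM[n][0]: x0=x0[:2]; S=S[:3,:2]
        r=minimize(cost,x0,method="Nelder-Mead",options=dict(initial_simplex=S,xatol=.1,fatol=1e-4,maxiter=150))
        if best is None or r.fun<best.fun: best=r
    p=best.x.copy()
    if len(p)>2: p[2]=(p[2]+45)%90-45
    return p.round(1),round(1-best.fun,3),round(o[0]["conf"],2)
G=dict(stand_top=(485,-288),board_top=(451,317),large_wheel_mid=(432,-87),medium_wheel_mid=(672,-122),small_wheel_mid=(572,-9),large_block_mid=(667,102),small_block_mid=(453,81))
E
python3 - <<'E'
from h import *
for cn in ("wrist","top","side"):
    first=True
    for n in DIM:
        if cn=="wrist" and n not in ("stand_top","large_wheel_mid"): continue
        print(cn,n,fit(n,cn,G[n],grab=first)); first=False
E
```

```text
wrist stand_top (array([ 492.2, -287.3]), np.float64(0.966), 0.95)
wrist large_wheel_mid (array([434.5, -84.9]), np.float64(0.915), 0.79)
top stand_top None
top board_top (array([453.9, 313.4, -14.8]), np.float64(0.965), 0.87)
top large_wheel_mid (array([436. , -84.1]), np.float64(0.952), 0.81)
top medium_wheel_mid (array([ 677.1, -117.6]), np.float64(0.934), 0.85)
top small_wheel_mid (array([572.8, -13. ]), np.float64(0.854), 0.52)
top large_block_mid (array([672.8, 109.9, -28.4]), np.float64(0.939), 0.75)
top small_block_mid (array([451.6,  82.8,   4.5]), np.float64(0.921), 0.59)
side stand_top (array([ 493.7, -283.3]), np.float64(0.921), 0.66)
side board_top (array([452.6, 312.3, -13.5]), np.float64(0.963), 0.67)
side large_wheel_mid (array([436.4, -85.7]), np.float64(0.891), 0.7)
side medium_wheel_mid (array([ 677.8, -120.2]), np.float64(0.89), 0.55)
side small_wheel_mid (array([574. , -15.3]), np.float64(0.884), 0.78)
side large_block_mid (array([673.1, 109.5, -27.3]), np.float64(0.941), 0.98)
side small_block_mid (array([451.6,  80.8,   0.6]), np.float64(0.921), 0.94)
```

Request:
arm_command:
  plan: "0 0 0 1 4 1.5 1;0 0 0 2 8 3 1;0 0 0 3 12 5 1;0 0 0 4 16 7 1;0 0 0 4.8 20 9 1"

```text
time: 3.45
tcp_pos: [423.8, -103.0, 321.4]
ee_rot: [[-1.0, 0.0, 0.001], [0.0, 1.0, 0.0], [-0.001, 0.0, -1.0]]
contact_force: [1.4, 0.9, 0.8]
gripper_width: 85.3
grasp_force: 0.0
```

Request:
arm_command:
  plan: "0 0 0.3 0 0 1.4 1;0 0 0.3 0 0.1 1.4 1;0 0 0.3 0 0.1 1.4 1;0 0 0.3 0 0.1 1.4 1;0 0 0.3 0 0.1 1.4 1"

```text
time: 3.87
tcp_pos: [425.5, -104.2, 309.0]
ee_rot: [[-1.0, 0.006, 0.002], [0.006, 1.0, -0.0], [-0.002, -0.0, -1.0]]
contact_force: [0.4, 0.5, 0.4]
gripper_width: 85.4
grasp_force: 0.0
```

```bash
python3 - <<'E'
from h import *
s=read_state(); print(s["time"],s["tcp_pos"],np.round(s["ee_rot"],4))
print(fit("large_wheel_mid","wrist",(435,-85)))
E
```

```text
3.8667 [ 425.45326653 -104.16653088  308.96731569] [[-1.0e+00  6.4e-03  1.9e-03]
 [ 6.4e-03  1.0e+00 -3.0e-04]
 [-1.9e-03 -3.0e-04 -1.0e+00]]
(array([434.2, -83.1]), np.float64(0.934), 0.63)
```

Request:
arm_command:
  plan: "0 0 0 -0.4 1 2.5 1;0 0 -0.3 -0.95 2.05 5 1;0 0 -0.3 -0.95 2.05 7.8 1;0 0 -0.3 -0.95 2.05 7.9 1;0 0 -0.3 -0.95 2.05 7.9 1"

```text
time: 4.38
tcp_pos: [434.2, -83.4, 228.5]
ee_rot: [[-1.0, 0.0, -0.003], [0.0, 1.0, -0.001], [0.003, -0.001, -1.0]]
contact_force: [-0.0, 0.3, 1.1]
gripper_width: 85.5
grasp_force: 0.0
```

```bash
python3 - <<'E'
from h import *
s=read_state(); print(s["time"],s["tcp_pos"],np.round(s["ee_rot"],4))
print(fit("large_wheel_mid","wrist",(435,-85),save="pics/w2.png"))
E
```

```text
4.3833 [434.18796165 -83.40367758 228.52546474] [[-1.e+00  3.e-04 -3.e-03]
 [ 3.e-04  1.e+00 -8.e-04]
 [ 3.e-03 -8.e-04 -1.e+00]]
(array([433.9, -83. ]), np.float64(0.939), 0.56)
```

View pics/w2.png

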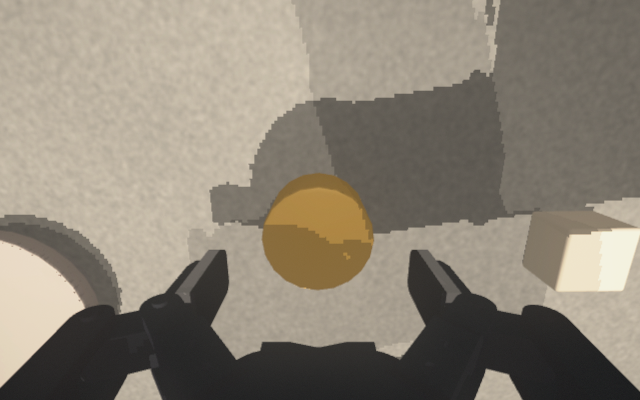

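Request:
arm_command:
  plan: "0 0 0 0 0 2 1;0 0 0 0 0 4 1;0 0 0 0 0 5.1 1;0 0 0 0 0 5.1 1;0 0 0 0 0 5.1 0.6"
  grip_force: 35

```text
time: 4.9
tcp_pos: [435.1, -83.1, 179.2]
ee_rot: [[-1.0, -0.0, 0.002], [-0.0, 1.0, -0.0], [-0.002, -0.0, -1.0]]
contact_force: [0.5, 0.1, 0.9]
gripper_width: 75.4
grasp_force: 0.0
```

Request:
arm_command:
  plan: "0 0 0 0 0 0 0.5;0 0 0 0 0 0 0.5;0 0 0 0 0 0 0.5;0 0 0 0 0 0 0.5;0 0 0 0 0 0 0.5"

```text
time: 5.32
tcp_pos: [435.4, -82.9, 179.9]
ee_rot: [[-1.0, -0.001, 0.004], [-0.001, 1.0, -0.0], [-0.004, -0.0, -1.0]]
contact_force: [-2.0, -1.2, 6.6]
gripper_width: 62.9
grasp_force: 38.9
```

Request:
arm_command:
  plan: "0 0 0 0 0 -2 0.5;0 0 0 0 0 -5 0.5;0 0 0 0 -1 -8 0.5;0 0 0 -0.5 -4 -9.5 0.5;0 0 0 -1.5 -7.5 -10 0.5"

```text
time: 5.73
tcp_pos: [450.0, -157.9, 282.6]
ee_rot: [[-1.0, -0.004, 0.008], [-0.004, 1.0, -0.0], [-0.008, -0.0, -1.0]]
contact_force: [1.2, 0.2, -2.1]
gripper_width: 62.3
grasp_force: 39.6
```

Request:
arm_command:
  plan: "0 0 0 -1 -3.5 0 0.5;0 0 0 -2 -7 0 0.5;0 0 0 -3 -10 0 0.5;0 0 0 -3.8 -12.5 0 0.5;0 0 0 -4.2 -12.9 0 0.5"

```text
time: 6.15
tcp_pos: [491.8, -290.3, 278.4]
ee_rot: [[-1.0, 0.003, 0.001], [0.003, 1.0, -0.001], [-0.001, -0.001, -1.0]]
contact_force: [-0.4, 0.6, -2.2]
gripper_width: 63.0
grasp_force: 39.6
```

Request:
arm_command:
  plan: "0 0 0 0 0 0 0.5;0 0 0 0 0 0 0.5;0 0 0 0 0 0 0.5;0 0 0 0 0 0 0.5;0 0 0 0 0 0 0.5"

```text
time: 6.57
tcp_pos: [491.3, -285.9, 278.4]
ee_rot: [[-1.0, -0.002, 0.0], [-0.002, 1.0, -0.0], [-0.0, -0.0, -1.0]]
contact_force: [-0.5, -0.4, -1.0]
gripper_width: 62.4
grasp_force: 39.6
```

```bash
python3 - <<'E'
from h import *
s=read_state(); print(s["time"],s["tcp_pos"],np.round(s["ee_rot"],4))
p=s["tcp_pos"]
print(fit("stand_top","wrist",(492,-287),save="pics/w3.png"))
print(fit("large_wheel_mid","wrist",p[:2],ztop=p[2]-139.9,grab=False))
E
```

```text
6.5667 [ 491.34107481 -285.92138077  278.35970934] [[-1.0e+00 -1.5e-03  4.0e-04]
 [-1.5e-03  1.0e+00 -0.0e+00]
 [-4.0e-04 -0.0e+00 -1.0e+00]]
(array([ 491.5, -287.4]), np.float64(0.53), 0.87)
(array([ 490.1, -285.4]), np.float64(0.925), 0.95)
```

View pics/w3.png

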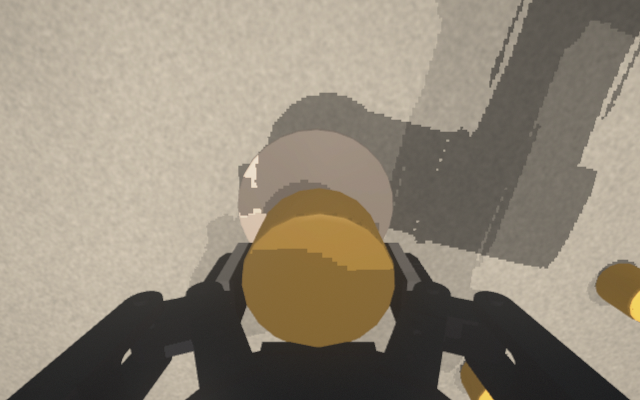

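Request:
arm_command:
  plan: "0 0 0 -0.21 -0.19 1.5 0.5;0 0 0 -0.21 -0.19 3.2 0.5;0 0 0 -0.21 -0.19 5 0.5;0 0 0 -0.21 -0.19 6 0.5;0 0 0 -0.21 -0.19 6.2 0.5"

```text
time: 7.13
tcp_pos: [492.8, -288.3, 213.8]
ee_rot: [[-1.0, -0.0, -0.004], [-0.0, 1.0, 0.002], [0.004, 0.002, -1.0]]
contact_force: [0.2, -0.0, -1.9]
gripper_width: 62.3
grasp_force: 39.6
```

Request:
arm_command:
  plan: "0 0 0 0 0 0 0.5;0 0 0 0 0 0.1 0.5;0 0 0 0 0 0.2 0.5;0 0 0 0 0 0.3 0.5;0 0 0 0 0 0.3 0.5"

```text
time: 7.55
tcp_pos: [493.7, -288.8, 213.4]
ee_rot: [[-1.0, -0.0, 0.001], [-0.0, 1.0, -0.0], [-0.001, -0.0, -1.0]]
contact_force: [-0.1, -0.2, -1.6]
gripper_width: 62.5
grasp_force: 39.6
```

```bash
python3 - <<'E'
from h import *
s=read_state(); print(s["time"],s["tcp_pos"],np.round(s["ee_rot"],4),s["contact_force"])
p=s["tcp_pos"]
print(fit("large_wheel_mid","wrist",p[:2],ztop=72))
print(fit("stand_top","wrist",(492,-287),grab=False))
E
```

```text
7.55 [ 493.68040736 -288.78162626  213.35399302] [[-1.e+00 -3.e-04  8.e-04]
 [-3.e-04  1.e+00 -2.e-04]
 [-8.e-04 -2.e-04 -1.e+00]] [-0.10296026 -0.24623779 -1.60409046]
(array([ 492.4, -288.2]), np.float64(0.952), 0.86)
(array([ 491.9, -287.2]), np.float64(0.414), 0.89)
```

Request:
arm_command:
  plan: "0 0 0 0.03 0.1 0 0.5;0 0 0 0.03 0.1 0 0.5;0 0 0 0.03 0.1 0.1 0.5;0 0 0 0.03 0.1 0.15 0.5;0 0 0 0.03 0.1 0.15 0.5"

```text
time: 8.12
tcp_pos: [493.3, -287.7, 212.0]
ee_rot: [[-1.0, -0.001, 0.0], [-0.001, 1.0, -0.0], [-0.0, -0.0, -1.0]]
contact_force: [-2.1, 1.0, 4.1]
gripper_width: 62.6
grasp_force: 40.1
```

Request:
arm_command:
  plan: "0 0 0 0 0 0.1 0.5;0 0 0 0 0 0.1 0.5;0 0 0 0 0 0.1 0.5;0 0 0 0 0 0.1 0.5;0 0 0 0 0 0.1 0.5"

```text
time: 8.53
tcp_pos: [493.3, -287.7, 212.0]
ee_rot: [[-1.0, -0.001, 0.001], [-0.001, 1.0, -0.001], [-0.001, -0.001, -1.0]]
contact_force: [-4.4, 4.2, 11.1]
gripper_width: 62.6
grasp_force: 40.8
```

Request:
arm_command:
  plan: "0 0 0 0 0 -0.12 0.5;0 0 0 0 0 -0.12 0.8;0 0 0 0 0 -0.12 1;0 0 0 0 0 -0.12 1;0 0 0 0 0 -0.12 1"

```text
time: 8.95
tcp_pos: [493.3, -287.8, 211.4]
ee_rot: [[-1.0, -0.0, -0.0], [-0.0, 1.0, 0.0], [0.0, 0.0, -1.0]]
contact_force: [-0.5, 0.7, 0.2]
gripper_width: 85.3
grasp_force: 0.0
```

Request:
arm_command:
  plan: "0 0 0 0 0 -1 1;0 0 0 0 0 -3 1;0 0 0 0 0 -6 1;0 0 0 0 0 -9 1;0 0 0 0 0 -9 1"

```text
time: 9.37
tcp_pos: [494.8, -288.8, 309.2]
ee_rot: [[-1.0, -0.001, 0.011], [-0.001, 1.0, -0.006], [-0.011, -0.006, -1.0]]
contact_force: [1.2, 0.6, 0.4]
gripper_width: 85.6
grasp_force: 0.0
```

```bash
python3 - <<'E'
from h import *
s=read_state(); print(s["time"],s["tcp_pos"],np.round(s["ee_rot"],4),s["contact_force"])
p=s["tcp_pos"]
print(fit("large_wheel_mid","wrist",(492,-287),ztop=72,save="pics/w4.png"))
print(fit("stand_top","wrist",(492,-287),grab=False))
E
```

```text
9.3667 [ 494.79854033 -288.77467157  309.15278188] [[-0.9999 -0.0014  0.0106]
 [-0.0014  1.     -0.0059]
 [-0.0106 -0.0059 -0.9999]] [1.23228343 0.55467446 0.39287385]
(array([ 491.4, -287. ]), np.float64(0.949), 0.71)
(array([ 488.5, -285.2]), np.float64(0.543), 0.68)
```

View pics/w4.png

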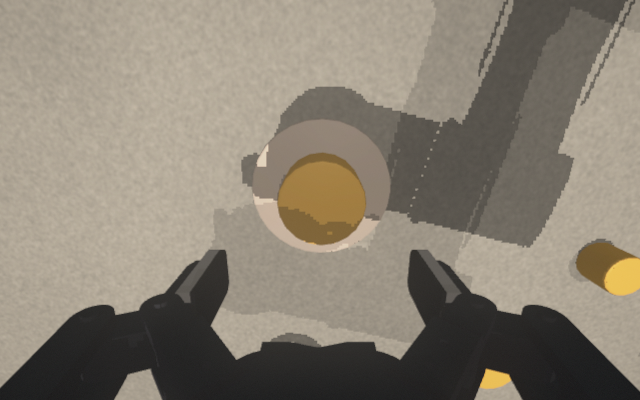

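Request:
arm_command:
  plan: "0 0 0 -2.8 2.8 0 1;0 0 0 -5.6 5.6 0 1;0 0 0 -8.4 8.4 0 1;0 0 0 -11.2 11.2 0 1;0 0 0 -14 14 0 1"

```text
time: 9.93
tcp_pos: [633.9, -146.2, 300.3]
ee_rot: [[-1.0, 0.0, -0.003], [0.0, 1.0, 0.0], [0.003, 0.0, -1.0]]
contact_force: [0.9, -1.3, -0.4]
gripper_width: 85.4
grasp_force: 0.0
```

Request:
arm_command:
  plan: "0 0 0 -2.5 2 0.5 1;0 0 0 -3.3 2.9 1 1;0 0 0 -3.3 2.9 1 1;0 0 0 -3.3 2.9 1 1;0 0 0 -3.3 2.9 1 1"

```text
time: 10.35
tcp_pos: [665.6, -119.4, 291.1]
ee_rot: [[-1.0, 0.0, -0.002], [0.0, 1.0, -0.0], [0.002, -0.0, -1.0]]
contact_force: [0.5, -0.6, 0.5]
gripper_width: 85.4
grasp_force: 0.0
```

```bash
python3 - <<'E'
from h import *
s=read_state(); print(s["time"],s["tcp_pos"],np.round(s["ee_rot"],4))
print(fit("medium_wheel_mid","wrist",(677,-119)))
E
```

```text
10.35 [ 665.57132326 -119.4352463   291.09946278] [[-1.0e+00  3.0e-04 -1.6e-03]
 [ 3.0e-04  1.0e+00 -3.0e-04]
 [ 1.6e-03 -3.0e-04 -1.0e+00]]
(array([ 675.5, -116.1]), np.float64(0.922), 0.68)
```

Request:
arm_command:
  plan: "0 0 0 -0.5 0.1 2.5 1;0 0 0 -1.1 0.28 5.5 1;0 0 0 -1.1 0.28 8.5 1;0 0 0 -1.1 0.28 10.5 1;0 0 0 -1.1 0.28 11.3 1"

```text
time: 10.87
tcp_pos: [675.4, -116.8, 175.1]
ee_rot: [[-1.0, 0.002, -0.006], [0.002, 1.0, 0.001], [0.006, 0.001, -1.0]]
contact_force: [-0.4, 1.1, -0.7]
gripper_width: 85.3
grasp_force: 0.0
```

Request:
arm_command:
  plan: "0 0 0 0 0 0 1;0 0 0 0 0 0 1;0 0 0 0 0 0 0.6;0 0 0 0 0 0 0.4;0 0 0 0 0 0 0.4"

```text
time: 11.28
tcp_pos: [677.7, -116.0, 180.4]
ee_rot: [[-1.0, -0.0, 0.003], [-0.0, 1.0, -0.0], [-0.003, -0.0, -1.0]]
contact_force: [-0.3, 2.9, 7.9]
gripper_width: 51.6
grasp_force: 8.3
```

Request:
arm_command:
  plan: "0 0 0 0 0 0 0.35;0 0 0 0 0 0 0.35;0 0 0 0 0 0 0.35;0 0 0 0 0 0 0.35;0 0 0 0 0 0 0.35"

```text
time: 11.7
tcp_pos: [677.8, -116.0, 180.8]
ee_rot: [[-1.0, -0.001, 0.003], [-0.001, 1.0, -0.001], [-0.003, -0.001, -1.0]]
contact_force: [-0.9, 0.1, 7.0]
gripper_width: 50.9
grasp_force: 37.0
```

Request:
arm_command:
  plan: "0 0 0 0 0 -2 0.35;0 0 0 0 0 -5 0.35;0 0 0 0 0 -8 0.35;0 0 0 1.5 -1.5 -10.5 0.35;0 0 0 4 -4 -11 0.35"

```text
time: 12.12
tcp_pos: [639.4, -154.7, 293.8]
ee_rot: [[-1.0, -0.004, 0.009], [-0.004, 1.0, -0.002], [-0.009, -0.002, -1.0]]
contact_force: [-0.5, -2.1, 0.6]
gripper_width: 50.4
grasp_force: 36.9
```

Request:
arm_command:
  plan: "0 0 0 2.8 -2.5 0 0.35;0 0 0 5.6 -5 0 0.35;0 0 0 8.4 -7.5 0 0.35;0 0 0 11.2 -10 0 0.35;0 0 0 14 -12.5 0 0.35"

```text
time: 12.53
tcp_pos: [495.6, -281.7, 288.8]
ee_rot: [[-1.0, -0.001, 0.0], [-0.001, 1.0, 0.0], [-0.0, 0.0, -1.0]]
contact_force: [-0.2, -0.1, -1.1]
gripper_width: 50.6
grasp_force: 36.9
```

Request:
arm_command:
  plan: "0 0 0 0.5 -0.6 0 0.35;0 0 0 0.5 -0.6 0 0.35;0 0 0 0.5 -0.6 0 0.35;0 0 0 0.5 -0.6 0 0.35;0 0 0 0.5 -0.6 0 0.35"

```text
time: 12.95
tcp_pos: [493.1, -286.2, 288.5]
ee_rot: [[-1.0, -0.001, 0.0], [-0.001, 1.0, 0.0], [-0.0, 0.0, -1.0]]
contact_force: [0.0, -0.1, -0.3]
gripper_width: 50.5
grasp_force: 36.9
```

```bash
python3 - <<'E'
from h import *
s=read_state(); print(s["time"],s["tcp_pos"],np.round(s["ee_rot"],4),s["contact_force"])
p=s["tcp_pos"]
print(fit("medium_wheel_mid","wrist",p[:2],ztop=p[2]-180.8+36,save="pics/w5.png"))
E
```

```text
12.95 [ 493.13764039 -286.17915557  288.46682505] [[-1.0e+00 -1.5e-03  1.0e-04]
 [-1.5e-03  1.0e+00  2.0e-04]
 [-1.0e-04  2.0e-04 -1.0e+00]] [ 0.04157241 -0.13325574 -0.32586431]
(array([ 490.6, -285.3]), np.float64(0.923), 0.84)
```

View pics/w5.png

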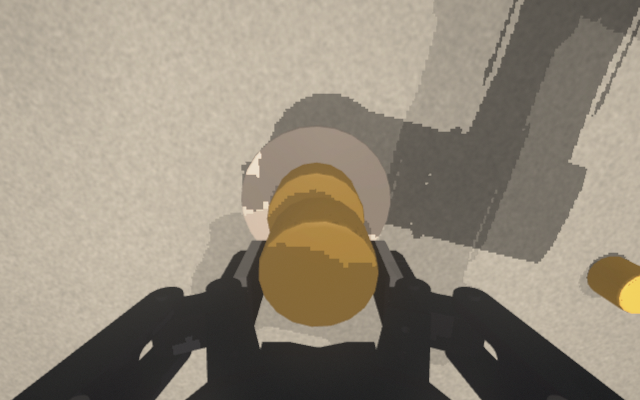

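Request:
arm_command:
  plan: "0 0 0 -0.12 -0.17 1 0.35;0 0 0 -0.12 -0.17 2 0.35;0 0 0 -0.12 -0.17 3 0.35;0 0 0 -0.12 -0.17 3.3 0.35;0 0 0 -0.12 -0.17 3.3 0.35"

```text
time: 13.47
tcp_pos: [493.1, -288.4, 254.0]
ee_rot: [[-1.0, -0.0, -0.003], [-0.0, 1.0, 0.001], [0.003, 0.001, -1.0]]
contact_force: [-0.4, -1.0, -0.5]
gripper_width: 50.8
grasp_force: 36.9
```

Request:
arm_command:
  plan: "0 0 0 0 0 0 0.35;0 0 0 0 0 0 0.35;0 0 0 0 0 0 0.35;0 0 0 0 0 0 0.35;0 0 0 0 0 0 0.35"

```text
time: 13.88
tcp_pos: [493.5, -288.7, 255.9]
ee_rot: [[-1.0, -0.0, 0.001], [-0.0, 1.0, -0.0], [-0.001, -0.0, -1.0]]
contact_force: [0.7, -1.2, -0.5]
gripper_width: 51.2
grasp_force: 36.9
```

```bash
python3 - <<'E'
from h import *
s=read_state(); print(s["time"],s["tcp_pos"],np.round(s["ee_rot"],4),s["contact_force"])
p=s["tcp_pos"]
print(fit("medium_wheel_mid","wrist",p[:2],ztop=p[2]-180.8+36,save="pics/w6.png"))
E
```

```text
13.8833 [ 493.53057156 -288.68783225  255.88213597] [[-1.e+00 -2.e-04  5.e-04]
 [-2.e-04  1.e+00 -2.e-04]
 [-5.e-04 -2.e-04 -1.e+00]] [ 0.73311504 -1.17793829 -0.50313868]
(array([ 489.6, -287.9]), np.float64(0.944), 0.8)
```

View pics/w6.png

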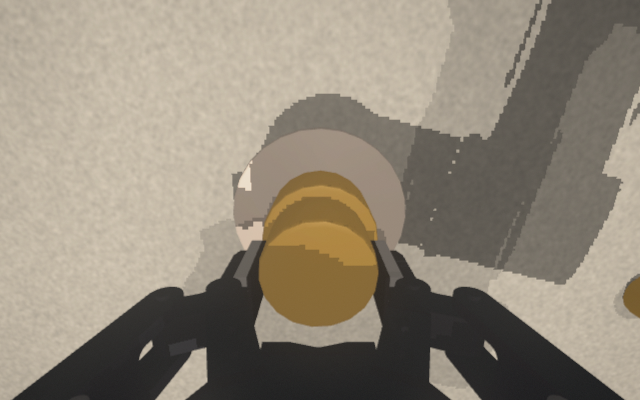

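```bash
python3 - <<'E'
from h import *
m=camera_model("wrist");K=np.array(m["mtx"]);T=np.array(m["tool_from_camera"])
W=np.eye(4);W[:3,:3]=np.diag([-1,1,-1.])
def go(px,z,tcp):
    W[:3,3]=tcp; C=np.linalg.inv(W@T); return ray(px,z,(K,C[:3,:3],C[:3,3])).round(1)
t3=[491.34,-285.92,278.36]; t6=[493.53,-288.69,255.88]; t4=[494.8,-288.77,309.15]
for top,bot in ((215,347),): print("L",go((318,347),138.5,t3)+[32,0,0]-t3, go((318,215),138.5,t3)-[32,0,0]-t3)
print("M",go((318,326),111.1,t6)+[26,0,0]-t6, go((318,222),111.1,t6)-[26,0,0]-t6)
# in w6: far rims of disc and large wheel, M underside far rim n/a
print("disc",go((319,128.5),32,t6)-[58,0,0],go((234,205),32,t6),go((405,205),32,t6))
print("large far bottom",go((319,171),32,t6)-[32,0,0],"top far",go((319,186),72,t6)-[32,0,0])
E
```

```text
L [  59.66    0.92 -139.86] [ -64.84    0.92 -139.86]
M [  46.87    0.89 -144.78] [ -54.13    0.89 -144.78]
disc [ 376.2 -287.1   32. ] [ 483.6 -343.2   32. ] [ 483.6 -230.2   32. ]
large far bottom [ 428.8 -287.1   32. ] top far [ 428.6 -287.2   72. ]
```

Request:
arm_command:
  plan: "0 0 0 -0.05 0.04 0 0.35;0 0 0 -0.1 0.08 0.1 0.35;0 0 0 -0.1 0.08 0.2 0.35;0 0 0 -0.1 0.08 0.27 0.35;0 0 0 -0.1 0.08 0.27 0.35"

```text
time: 14.4
tcp_pos: [494.5, -287.8, 252.9]
ee_rot: [[-1.0, -0.0, -0.0], [-0.0, 1.0, -0.0], [0.0, -0.0, -1.0]]
contact_force: [0.4, -0.3, -1.8]
gripper_width: 50.9
grasp_force: 36.9
```

Request:
arm_command:
  plan: "0 0 0 0 0 0 0.35;0 0 0 0 0 0.08 0.35;0 0 0 0 0 0.08 0.35;0 0 0 0 0 0.08 0.35;0 0 0 0 0 0.08 0.35"

```text
time: 14.82
tcp_pos: [494.4, -287.9, 252.7]
ee_rot: [[-1.0, -0.0, 0.0], [-0.0, 1.0, -0.0], [-0.0, -0.0, -1.0]]
contact_force: [-3.1, 2.0, 5.4]
gripper_width: 51.1
grasp_force: 37.4
```

Contact; release and rise.

Request:
arm_command:
  plan: "0 0 0 0 0 -0.05 0.35;0 0 0 0 0 -0.05 0.7;0 0 0 0 0 -0.05 1;0 0 0 0 0 -0.05 1;0 0 0 0 0 -0.05 1"

```text
time: 15.23
tcp_pos: [494.5, -287.9, 252.4]
ee_rot: [[-1.0, -0.0, -0.0], [-0.0, 1.0, 0.0], [0.0, 0.0, -1.0]]
contact_force: [-0.1, 0.4, 0.9]
gripper_width: 85.6
grasp_force: 0.0
```

Request:
arm_command:
  plan: "0 0 0 0 0 -1 1;0 0 0 0 0 -3 1;0 0 0 0 0 -6 1;0 0 0 0 0 -8 1;0 0 0 0 0 -8 1"

```text
time: 15.65
tcp_pos: [495.5, -288.6, 338.7]
ee_rot: [[-1.0, -0.001, 0.009], [-0.001, 1.0, -0.005], [-0.009, -0.005, -1.0]]
contact_force: [0.2, -0.8, 0.2]
gripper_width: 85.2
grasp_force: 0.0
```

Request:
arm_command:
  plan: "0 0 0 0 0 0 1;0 0 0 0 0 0 1;0 0 0 0 0 0 1;0 0 0 0 0 0 1;0 0 0 0 0 0 1"

```text
time: 16.07
tcp_pos: [494.3, -287.8, 331.8]
ee_rot: [[-1.0, -0.0, -0.002], [-0.0, 1.0, 0.0], [0.002, 0.0, -1.0]]
contact_force: [0.4, -0.1, 0.6]
gripper_width: 85.2
grasp_force: 0.0
```

```bash
python3 - <<'E'
from h import *
s=read_state(); print(s["time"],s["tcp_pos"],np.round(s["ee_rot"],4),s["contact_force"])
print(fit("medium_wheel_mid","wrist",(492,-287),ztop=108,save="pics/w7.png"))
print(fit("large_wheel_mid","wrist",(492,-287),ztop=72,grab=False))
E
```

```text
16.0667 [ 494.33431436 -287.80073013  331.82917685] [[-1.0e+00 -3.0e-04 -1.6e-03]
 [-3.0e-04  1.0e+00  5.0e-04]
 [ 1.6e-03  5.0e-04 -1.0e+00]] [ 0.39570888 -0.0685361   0.59247225]
(array([ 491.2, -287. ]), np.float64(0.948), 0.63)
(array([ 491.4, -287.1]), np.float64(0.243), 0.62)
```

View pics/w7.png

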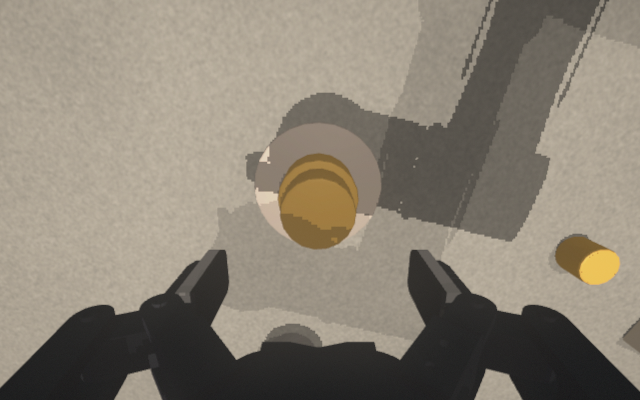

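Request:
arm_command:
  plan: "0 0 0 -0.8 3.4 0 1;0 0 0 -1.6 6.8 0 1;0 0 0 -2.4 10.2 0 1;0 0 0 -3.2 13.6 1 1;0 0 0 -4 17 2 1"

```text
time: 16.63
tcp_pos: [534.7, -116.3, 313.0]
ee_rot: [[-1.0, -0.0, 0.002], [-0.0, 1.0, -0.0], [-0.002, -0.0, -1.0]]
contact_force: [0.9, 0.1, -0.6]
gripper_width: 85.6
grasp_force: 0.0
```

Request:
arm_command:
  plan: "0 0 0 -0.9 3.4 1 1;0 0 0 -1.8 6.8 1.5 1;0 0 0 -2.9 10.4 2 1;0 0 0 -2.9 10.4 2 1;0 0 0 -2.9 10.4 2 1"

```text
time: 17.05
tcp_pos: [563.7, -12.0, 292.0]
ee_rot: [[-1.0, -0.003, -0.001], [-0.003, 1.0, -0.0], [0.001, -0.0, -1.0]]
contact_force: [0.1, 0.2, -0.4]
gripper_width: 85.4
grasp_force: 0.0
```

Request:
arm_command:
  plan: "0 0 0 0 0 0 1;0 0 0 0 0 0 1;0 0 0 0 0 0 1;0 0 0 0 0 0 1;0 0 0 0 0 0 1"

```text
time: 17.47
tcp_pos: [563.3, -14.6, 292.8]
ee_rot: [[-1.0, 0.001, 0.0], [0.001, 1.0, 0.0], [-0.0, 0.0, -1.0]]
contact_force: [-0.0, -0.3, -0.3]
gripper_width: 85.4
grasp_force: 0.0
```

```bash
python3 - <<'E'
from h import *
s=read_state(); print(s["time"],s["tcp_pos"],np.round(s["ee_rot"],4))
print(fit("small_wheel_mid","wrist",(573,-14)),fit("small_wheel_mid","wrist",(573,-14)))
E
```

```text
17.4667 [563.2581642  -14.61658885 292.82007349] [[-1.e+00  1.e-03  3.e-04]
 [ 1.e-03  1.e+00  1.e-04]
 [-3.e-04  1.e-04 -1.e+00]]
(array([571., -12.]), np.float64(0.92), 0.65) (array([571.2, -12.2]), np.float64(0.898), 0.85)
```

Request:
arm_command:
  plan: "0 0 0 -0.5 0.1 2.5 1;0 0 0 -0.92 0.19 5.5 1;0 0 0 -0.92 0.19 8.5 1;0 0 0 -0.92 0.19 10.7 1;0 0 0 -0.92 0.19 11.5 1"

```text
time: 18.08
tcp_pos: [571.1, -12.2, 174.0]
ee_rot: [[-1.0, 0.0, -0.006], [0.0, 1.0, -0.001], [0.006, -0.001, -1.0]]
contact_force: [-0.0, -0.4, -1.0]
gripper_width: 85.5
grasp_force: 0.0
```

Request:
arm_command:
  plan: "0 0 0 0 0 0 1;0 0 0 0 0 0 1;0 0 0 0 0 0 0.6;0 0 0 0 0 0 0.4;0 0 0 0 0 0 0.25"

```text
time: 18.5
tcp_pos: [573.1, -11.8, 179.1]
ee_rot: [[-1.0, -0.0, 0.003], [-0.0, 1.0, 0.001], [-0.003, 0.001, -1.0]]
contact_force: [0.2, 0.6, -0.2]
gripper_width: 51.7
grasp_force: 0.0
```

Request:
arm_command:
  plan: "0 0 0 0 0 0 0.2;0 0 0 0 0 0 0.2;0 0 0 0 0 0 0.2;0 0 0 0 0 0 0.2;0 0 0 0 0 0 0.2"

```text
time: 18.92
tcp_pos: [573.0, -11.9, 178.8]
ee_rot: [[-1.0, -0.001, 0.002], [-0.001, 1.0, 0.0], [-0.002, 0.0, -1.0]]
contact_force: [-0.7, 1.2, 6.5]
gripper_width: 38.7
grasp_force: 35.9
```

Request:
arm_command:
  plan: "0 0 0 0 0 -3 0.2;0 0 0 0 0 -6.5 0.2;0 0 0 0 0 -10 0.2;0 0 0 0.5 -1.5 -13 0.2;0 0 0 1.5 -5 -14.1 0.2"

```text
time: 19.33
tcp_pos: [559.2, -60.2, 323.7]
ee_rot: [[-1.0, -0.005, 0.009], [-0.005, 1.0, 0.0], [-0.009, 0.0, -1.0]]
contact_force: [1.5, -0.7, 0.1]
gripper_width: 38.7
grasp_force: 35.6
```

Request:
arm_command:
  plan: "0 0 0 1 -3.5 0 0.2;0 0 0 2 -7 0 0.2;0 0 0 3 -10.5 0 0.2;0 0 0 4 -14 0 0.2;0 0 0 5 -17.5 0 0.2"

```text
time: 19.75
tcp_pos: [506.7, -238.4, 318.6]
ee_rot: [[-1.0, -0.0, -0.0], [-0.0, 1.0, 0.0], [0.0, 0.0, -1.0]]
contact_force: [1.2, -0.2, 0.1]
gripper_width: 38.7
grasp_force: 35.6
```

Request:
arm_command:
  plan: "0 0 0 0.8 -3 0 0.2;0 0 0 1.4 -5 0 0.2;0 0 0 1.4 -5 0 0.2;0 0 0 1.4 -5 0 0.2;0 0 0 1.4 -5 0 0.2"

```text
time: 20.17
tcp_pos: [493.6, -286.7, 318.4]
ee_rot: [[-1.0, 0.0, -0.0], [0.0, 1.0, 0.001], [0.0, 0.001, -1.0]]
contact_force: [0.5, -0.5, -0.5]
gripper_width: 38.8
grasp_force: 35.6
```

Request:
arm_command:
  plan: "0 0 0 0 0 0 0.2;0 0 0 0 0 0 0.2;0 0 0 0 0 0 0.2;0 0 0 0 0 0 0.2;0 0 0 0 0 0 0.2"

```text
time: 20.58
tcp_pos: [493.9, -286.6, 318.7]
ee_rot: [[-1.0, -0.001, 0.0], [-0.001, 1.0, -0.0], [-0.0, -0.0, -1.0]]
contact_force: [-0.5, 0.1, -0.9]
gripper_width: 38.6
grasp_force: 35.6
```

```bash
python3 - <<'E'
from h import *
s=read_state(); print(s["time"],s["tcp_pos"],np.round(s["ee_rot"],4),s["contact_force"])
p=s["tcp_pos"]
for i in range(2): print(fit("small_wheel_mid","wrist",p[:2],ztop=p[2]-178.8+34))
print(fit("medium_wheel_mid","wrist",(491,-287),ztop=108,grab=False))
E
```

```text
20.5833 [ 493.85133722 -286.56018893  318.66153239] [[-1.    -0.001  0.   ]
 [-0.001  1.    -0.   ]
 [-0.    -0.    -1.   ]] [-0.50886862  0.05314696 -0.87897076]
(array([ 492.1, -285.8]), np.float64(0.903), 0.6)
(array([ 492.2, -286.1]), np.float64(0.911), 0.67)
(array([ 490.9, -287.1]), np.float64(0.518), 0.93)
```

Request:
arm_command:
  plan: "0 0 0 0.04 -0.11 1 0.2;0 0 0 0.04 -0.11 2 0.2;0 0 0 0.04 -0.11 2.7 0.2;0 0 0 0.04 -0.11 2.9 0.2;0 0 0 0.04 -0.11 2.9 0.2"

```text
time: 21.25
tcp_pos: [492.9, -288.0, 288.2]
ee_rot: [[-1.0, -0.0, -0.002], [-0.0, 1.0, 0.001], [0.002, 0.001, -1.0]]
contact_force: [0.1, -0.4, -0.5]
gripper_width: 38.8
grasp_force: 35.6
```

Request:
arm_command:
  plan: "0 0 0 0 0 0 0.2;0 0 0 0 0 0 0.2;0 0 0 0 0 0 0.2;0 0 0 0 0 0.1 0.2;0 0 0 0 0 0.1 0.2"

```text
time: 21.67
tcp_pos: [493.3, -288.0, 288.7]
ee_rot: [[-1.0, -0.0, 0.0], [-0.0, 1.0, 0.0], [-0.0, 0.0, -1.0]]
contact_force: [0.0, -0.7, -0.9]
gripper_width: 38.7
grasp_force: 35.6
```

```bash
python3 - <<'E'
from h import *
s=read_state(); print(s["time"],s["tcp_pos"],np.round(s["ee_rot"],4),s["contact_force"])
p=s["tcp_pos"]
for i in range(2): print(fit("small_wheel_mid","wrist",p[:2],ztop=p[2]-178.8+34,save="pics/w8.png"))
E
```

```text
21.6667 [ 493.2759745  -288.03290141  288.70190983] [[-1.e+00 -2.e-04  3.e-04]
 [-2.e-04  1.e+00  0.e+00]
 [-3.e-04  0.e+00 -1.e+00]] [ 0.0411672  -0.67755449 -0.88301514]
(array([ 491. , -287.1]), np.float64(0.926), 0.88)
(array([ 491.1, -287.4]), np.float64(0.926), 0.68)
```

View pics/w8.png

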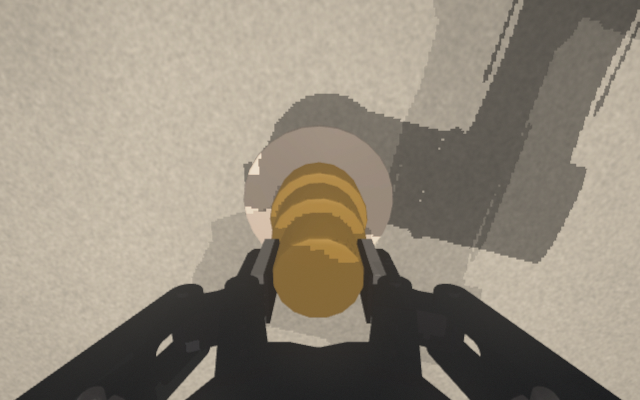

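Request:
arm_command:
  plan: "0 0 0 0 0.02 0.05 0.2;0 0 0 0 0.02 0.1 0.2;0 0 0 0 0.02 0.15 0.2;0 0 0 0 0.02 0.2 0.2;0 0 0 0 0.02 0.2 0.2"

```text
time: 22.28
tcp_pos: [493.3, -287.9, 286.9]
ee_rot: [[-1.0, -0.0, 0.0], [-0.0, 1.0, -0.0], [-0.0, -0.0, -1.0]]
contact_force: [-0.3, 1.4, 2.3]
gripper_width: 39.0
grasp_force: 35.7
```

Request:
arm_command:
  plan: "0 0 0 0 0 0 0.2;0 0 0 0 0 0 0.2;0 0 0 0 0 0 0.2;0 0 0 0 0 0 0.2;0 0 0 0 0 0 0.2"

```text
time: 22.7
tcp_pos: [493.3, -287.9, 286.8]
ee_rot: [[-1.0, -0.0, 0.0], [-0.0, 1.0, -0.0], [-0.0, -0.0, -1.0]]
contact_force: [-1.3, 0.5, 2.9]
gripper_width: 38.7
grasp_force: 35.9
```

Request:
arm_command:
  plan: "0 0 0 0 0 -0.03 0.2;0 0 0 0 0 -0.03 0.7;0 0 0 0 0 -0.03 1;0 0 0 0 0 -0.03 1;0 0 0 0 0 -0.03 1"

```text
time: 23.12
tcp_pos: [493.3, -287.9, 286.7]
ee_rot: [[-1.0, -0.0, -0.0], [-0.0, 1.0, 0.0], [0.0, 0.0, -1.0]]
contact_force: [-0.4, -0.1, -0.0]
gripper_width: 84.5
grasp_force: 0.0
```

Request:
arm_command:
  plan: "0 0 0 0 0 -1 1;0 0 0 0 0 -3 1;0 0 0 0 0 -5 1;0 0 0 0 0 -7 1;0 0 0 0 0 -7.5 1"

```text
time: 23.53
tcp_pos: [493.8, -288.3, 366.5]
ee_rot: [[-1.0, -0.001, 0.006], [-0.001, 1.0, -0.003], [-0.006, -0.003, -1.0]]
contact_force: [0.3, 0.3, 0.5]
gripper_width: 85.5
grasp_force: 0.0
```

```bash
python3 - <<'E'
from h import *
s=read_state(); print(s["time"],s["tcp_pos"],np.round(s["ee_rot"],4))
print(fit("small_wheel_mid","wrist",(492,-287),ztop=142))
E
```

```text
23.5333 [ 493.76269559 -288.32666362  366.45367106] [[-1.0e+00 -6.0e-04  5.8e-03]
 [-6.0e-04  1.0e+00 -3.3e-03]
 [-5.8e-03 -3.3e-03 -1.0e+00]]
(array([ 491.1, -287.1]), np.float64(0.934), 0.73)
```

Request:
arm_command:
  plan: "0 0 0 -1.5 3.6 0 1;0 0 0 -3 7.2 0 1;0 0 0 -4.5 10.8 0 1;0 0 0 -6 14.4 0 1;0 0 0 -7.5 18 0 1"

```text
time: 24.05
tcp_pos: [568.3, -106.1, 360.8]
ee_rot: [[-1.0, 0.0, -0.002], [0.0, 1.0, 0.0], [0.002, 0.0, -1.0]]
contact_force: [1.0, -0.7, 0.3]
gripper_width: 85.2
grasp_force: 0.0
```

Request:
arm_command:
  plan: "0 0 0 -1.5 3.6 1 1;0 0 6 -3 7.2 2 1;0 0 12 -4.5 10.8 3 1;0 0 18 -6 14.4 4 1;0 0 24 -7.5 17.5 5 1"

```text
time: 24.47
tcp_pos: [643.2, 69.7, 310.1]
ee_rot: [[-0.912, 0.411, -0.002], [0.411, 0.912, -0.0], [0.002, -0.001, -1.0]]
contact_force: [0.1, -0.4, 0.6]
gripper_width: 85.5
grasp_force: 0.0
```

```bash
python3 - <<'E'
from h import *
s=read_state(); print(s["time"],s["tcp_pos"],np.round(s["ee_rot"],4))
print(fit("large_block_mid","wrist",(673,110)))
E
```

```text
24.4667 [643.21663259  69.65164901 310.08127702] [[-9.118e-01  4.106e-01 -2.200e-03]
 [ 4.106e-01  9.118e-01 -1.000e-04]
 [ 1.900e-03 -1.000e-03 -1.000e+00]]
(array([670.8, 111.3, -26.5]), np.float64(0.96), 0.83)
```

```bash
cat >> h.py <<'E'
def plan_to(x,y,z,yaw):
    """tool-axis turn (deg) and shift (cm) from the measured pose to a tool-down pose; yaw=0: tool y along world y"""
    s=read_state(); R=np.array(s["ee_rot"]); a=np.radians(yaw)
    T=np.array([[-np.cos(a),-np.sin(a),0],[-np.sin(a),np.cos(a),0],[0,0,-1.]])
    w=np.degrees(cv2.Rodrigues(R.T@T)[0].ravel()); d=R.T@(np.array([x,y,z])-s["tcp_pos"])/10
    print("at",np.round(s["tcp_pos"],1),"turn",w.round(2),"shift",d.round(2))
E
python3 - <<'E'
from h import *
plan_to(661,106,290,-27)
E
```

```text
at [643.6  71.7 307.1] turn [-0.18 -0.32  3.04] shift [-0.2   3.85  1.7 ]
```

Request:
arm_command:
  plan: "0 0 1.5 -0.1 2 0.8 1;0 0 3 -0.2 3.85 1.7 1;0 0 3 -0.2 3.85 1.7 1;0 0 3 -0.2 3.85 1.7 1;0 0 3 -0.2 3.85 1.7 1"

```text
time: 24.98
tcp_pos: [660.4, 101.0, 294.5]
ee_rot: [[-0.891, 0.453, -0.001], [0.453, 0.891, -0.001], [0.001, -0.001, -1.0]]
contact_force: [-0.1, 0.1, 0.3]
gripper_width: 85.3
grasp_force: 0.0
```

Request:
arm_command:
  plan: "0 0 0 0 0 0 1;0 0 0 0 0 0 1;0 0 0 0 0 0 1;0 0 0 0 0 0 1;0 0 0 0 0 0 1"

```text
time: 25.4
tcp_pos: [660.6, 101.3, 295.2]
ee_rot: [[-0.891, 0.454, 0.0], [0.454, 0.891, 0.0], [-0.0, 0.0, -1.0]]
contact_force: [-0.5, 0.6, 0.0]
gripper_width: 85.4
grasp_force: 0.0
```

```bash
python3 - <<'E'
from h import *
for i in range(2): print(fit("large_block_mid","wrist",(671,110)))
plan_to(661,106,290,-27); plan_to(672,110.5,178,-27)
E
```

```text
None
(array([671.2, 111.3, -27.1]), np.float64(0.962), 0.71)
at [660.6 101.5 294.9] turn [ 0.   -0.    0.02] shift [0.17 0.41 0.49]
at [660.6 101.5 294.9] turn [ 0.   -0.    0.02] shift [-0.61  1.31 11.69]
```

Request:
arm_command:
  plan: "0 0 0 -0.3 0.6 2.5 1;0 0 0 -0.6 1.3 5.5 1;0 0 0 -0.6 1.3 8.5 1;0 0 0 -0.6 1.3 10.7 1;0 0 0 -0.6 1.3 11.6 1"

```text
time: 26.02
tcp_pos: [670.6, 110.1, 174.6]
ee_rot: [[-0.891, 0.454, -0.006], [0.454, 0.891, -0.001], [0.005, -0.004, -1.0]]
contact_force: [0.3, -0.1, -0.2]
gripper_width: 85.3
grasp_force: 0.0
```

Request:
arm_command:
  plan: "0 0 0 0 0 0 1;0 0 0 0 0 0 1;0 0 0 0 0 0 0.7;0 0 0 0 0 0 0.5;0 0 0 0 0 0 0.45"

```text
time: 26.43
tcp_pos: [672.6, 110.6, 181.3]
ee_rot: [[-0.891, 0.453, 0.004], [0.453, 0.891, 0.001], [-0.003, 0.002, -1.0]]
contact_force: [-0.4, 0.4, 4.9]
gripper_width: 59.4
grasp_force: 39.7
```

Request:
arm_command:
  plan: "0 0 0 0 0 0 0.45;0 0 0 0 0 0 0.45;0 0 0 0 0 0 0.45;0 0 0 0 0 0 0.45;0 0 0 0 0 0 0.45"

```text
time: 26.85
tcp_pos: [672.6, 110.6, 181.2]
ee_rot: [[-0.891, 0.453, 0.004], [0.453, 0.891, 0.001], [-0.003, 0.002, -1.0]]
contact_force: [-1.2, 0.4, 5.9]
gripper_width: 59.2
grasp_force: 39.8
```

Request:
arm_command:
  plan: "0 0 0 0 0 -3 0.45;0 0 0 0 0 -6 0.45;0 0 0 0 0 -9 0.45;0 0 0 0 0 -10 0.45;0 0 0 0 0 -10 0.45"

```text
time: 27.27
tcp_pos: [672.6, 110.6, 283.1]
ee_rot: [[-0.891, 0.454, 0.007], [0.454, 0.891, 0.002], [-0.005, 0.005, -1.0]]
contact_force: [0.5, -0.5, -0.8]
gripper_width: 59.4
grasp_force: 39.0
```

```bash
python3 - <<'E'
from h import *
plan_to(440,305,279,-14.2)
E
```

```text
at [672.6 110.6 283.1] turn [  0.26   0.34 -12.77] shift [29.55  6.77  0.29]
```

Request:
arm_command:
  plan: "0 0 0 3.5 0.8 0 0.45;0 0 0 7 1.6 0 0.45;0 0 0 10.5 2.4 0 0.45;0 0 0 14 3.2 0 0.45;0 0 0 17.5 4 0 0.45"

```text
time: 27.68
tcp_pos: [532.1, 225.9, 276.9]
ee_rot: [[-0.891, 0.454, -0.003], [0.454, 0.891, -0.001], [0.002, -0.002, -1.0]]
contact_force: [0.4, 1.4, -1.4]
gripper_width: 59.5
grasp_force: 38.8
```

Request:
arm_command:
  plan: "0 0 -3 3.5 0.8 0 0.45;0 0 -6 7 1.6 0 0.45;0 0 -9 10.5 2.4 0 0.45;0 0 -12.7 12 2.75 0 0.45;0 0 -12.7 12 2.75 0 0.45"

```text
time: 28.1
tcp_pos: [436.8, 305.9, 277.4]
ee_rot: [[-0.971, 0.24, -0.003], [0.24, 0.971, -0.001], [0.002, -0.001, -1.0]]
contact_force: [0.2, 0.1, -0.4]
gripper_width: 59.4
grasp_force: 38.8
```

Request:
arm_command:
  plan: "0 0 0 0 0 0 0.45;0 0 0 0 0 0 0.45;0 0 0 0 0 0 0.45;0 0 0 0 0 0 0.45;0 0 0 0 0 0 0.45"

```text
time: 28.52
tcp_pos: [440.2, 303.9, 278.6]
ee_rot: [[-0.969, 0.248, -0.0], [0.248, 0.969, -0.0], [0.0, -0.0, -1.0]]
contact_force: [0.0, -0.4, -0.6]
gripper_width: 59.2
grasp_force: 38.8
```

```bash
python3 - <<'E'
from h import *
p=read_state()["tcp_pos"]; print(p)
print(fit("board_top","wrist",(453,313),save="pics/w9.png"))
print(fit("large_block_mid","wrist",p[:2],ztop=p[2]-181.2+38,grab=False))
plan_to(440,305,279,-14.2)
E
```

```text
[440.15430934 303.85037168 278.61017448]
(array([451.4, 315.1, -14.3]), np.float64(0.427), 0.62)
None
at [439.9 304.1 278.8] turn [-0.   -0.   -0.13] shift [ 0.02  0.09 -0.02]
```

View pics/w9.png

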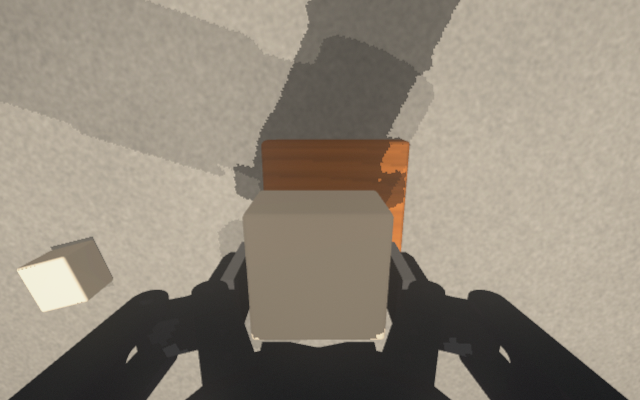

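Request:
arm_command:
  plan: "0 0 0 -3.5 1 -1 0.45;0 0 0 -7 1 -2 0.45;0 0 0 -10 1 -3 0.45;0 0 0 -10 1 -3 0.45;0 0 0 -10 1 -3 0.45"

```text
time: 29.08
tcp_pos: [540.4, 288.8, 308.8]
ee_rot: [[-0.968, 0.249, 0.0], [0.249, 0.968, 0.0], [-0.0, 0.001, -1.0]]
contact_force: [-1.3, -0.7, -2.5]
gripper_width: 59.7
grasp_force: 38.9
```

Request:
arm_command:
  plan: "0 0 0 0 0 0 0.45;0 0 0 0 0 0 0.45;0 0 0 0 0 0 0.45;0 0 0 0 0 0 0.45;0 0 0 0 0 0 0.45"

```text
time: 29.5
tcp_pos: [538.5, 289.7, 309.0]
ee_rot: [[-0.969, 0.246, -0.0], [0.246, 0.969, 0.0], [0.0, -0.0, -1.0]]
contact_force: [0.0, -0.5, -1.0]
gripper_width: 59.4
grasp_force: 38.9
```

```bash
python3 - <<'E'
from h import *
p=read_state()["tcp_pos"]; print(p)
print(fit("board_top","wrist",(453,313),save="pics/w10.png"))
print(fit("board_top","wrist",(453,313)))
p=read_state()["tcp_pos"]
for nm in ("large_block_mid","small_block_mid","board_top"):
  for d in outline_of(nm,"wrist"): print(nm,d["bbox"],d["conf"])
E
```

```text
[538.50465967 289.69466119 308.99638815]
(array([452.3, 315. , -14.2]), np.float64(0.97), 0.78)
(array([451.9, 314.9, -14.2]), np.float64(0.971), 0.85)
large_block_mid [243.9, 190.2, 149.7, 152.1] 0.69
large_block_mid [3.3, 120.5, 98.1, 65.5] 0.69
large_block_mid [248.1, 0.0, 145.3, 155.4] 0.68
small_block_mid [7.8, 117.9, 92.3, 65.4] 0.7
board_top [249.4, 0.3, 143.4, 155.1] 0.85
```

View pics/w10.png

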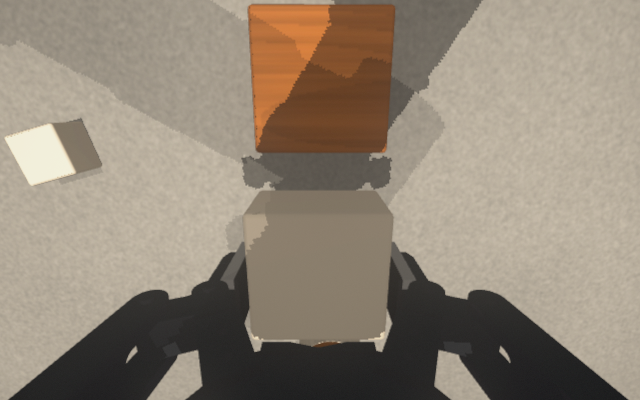

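```bash
python3 - <<'E'
from h import *
for i in range(3):
    s=read_state(); p=s["tcp_pos"]; r=fit("large_block_mid","wrist",p[:2],ztop=p[2]-181.2+38)
    if r: print(r, "tool offset",(np.array(s["ee_rot"]).T@np.r_[r[0][:2]-p[:2],0]).round(1),"tool yaw",np.degrees(np.arctan2(-s["ee_rot"][0][1],s["ee_rot"][1][1])).round(2))
print(fit("small_block_mid","wrist",(453,81)))
E
```

```text
(array([537.5, 290.5, -14.3]), np.float64(0.955), 0.84) tool offset [ 1.7  0.7 -0. ] tool yaw -14.28
(array([537.6, 290.5, -14.3]), np.float64(0.954), 0.89) tool offset [ 1.7  0.7 -0. ] tool yaw -14.29
(array([ 4.50e+02,  8.38e+01, -1.00e-01]), np.float64(0.932), 0.8)
```

```bash
python3 - <<'E'
from h import *
plan_to(453.6,313.9,209,-14.25)
E
```

```text
at [539.  289.4 308.9] turn [-0.   -0.   -0.03] shift [8.88 0.26 9.99]
```

Request:
arm_command:
  plan: "0 0 0 3 0.1 0 0.45;0 0 0 6 0.2 1 0.45;0 0 0 8.9 0.26 2.5 0.45;0 0 0 8.9 0.26 5 0.45;0 0 0 8.9 0.26 7.5 0.45"

```text
time: 30.67
tcp_pos: [452.3, 314.6, 234.5]
ee_rot: [[-0.97, 0.245, 0.002], [0.245, 0.97, 0.002], [-0.001, 0.003, -1.0]]
contact_force: [-0.1, -0.2, -0.7]
gripper_width: 59.3
grasp_force: 38.9
```

Request:
arm_command:
  plan: "0 0 0 0 0 1.5 0.45;0 0 0 0 0 2.5 0.45;0 0 0 0 0 2.5 0.45;0 0 0 0 0 2.5 0.45;0 0 0 0 0 2.5 0.45"

```text
time: 31.08
tcp_pos: [454.0, 314.3, 210.2]
ee_rot: [[-0.969, 0.247, 0.002], [0.247, 0.969, 0.001], [-0.001, 0.002, -1.0]]
contact_force: [-0.1, -0.2, -0.5]
gripper_width: 59.6
grasp_force: 38.8
```

Request:
arm_command:
  plan: "0 0 0 0 0 0 0.45;0 0 0 0 0 0 0.45;0 0 0 0 0 0 0.45;0 0 0 0 0 0 0.45;0 0 0 0 0 0 0.45"

```text
time: 31.5
tcp_pos: [453.5, 313.9, 209.2]
ee_rot: [[-0.969, 0.247, 0.0], [0.247, 0.969, 0.0], [-0.0, 0.0, -1.0]]
contact_force: [-0.1, -0.3, -1.7]
gripper_width: 59.3
grasp_force: 38.8
```

```bash
python3 - <<'E'
from h import *
plan_to(453.6,313.9,199.5,-14.25)
p=read_state()["tcp_pos"]; c=cam("wrist")
cv2.imwrite("pics/w11.png",grab_frame("wrist"))
# predicted outlines for comparison with the picture
print(hull("board_top",(452.1,315,-14.2),c,18).reshape(-1,2).round().tolist())
print(fit("large_block_mid","wrist",p[:2],ztop=p[2]-181.2+38,grab=False))
E
```

```text
at [453.5 313.9 209.2] turn [ 0.03  0.01 -0.04] shift [-0.01 -0.    0.97]
[[426.0, 136.0], [408.0, 320.0], [227.0, 321.0], [208.0, 137.0], [219.0, 134.0], [415.0, 133.0]]
(array([451.9, 314.6, -14.3]), np.float64(0.942), 0.68)
```

View pics/w11.png

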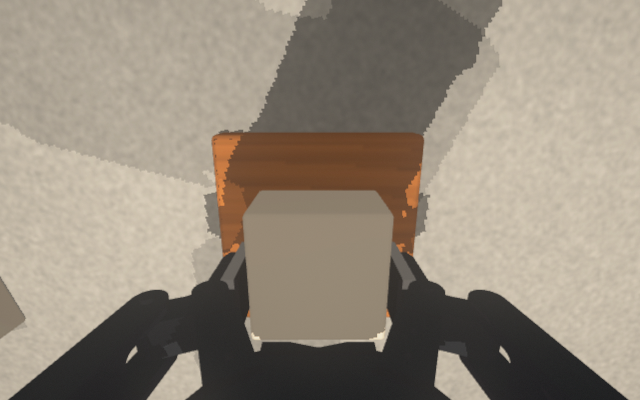

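Request:
arm_command:
  plan: "0 0 0 0 0 0.4 0.45;0 0 0 0 0 0.8 0.45;0 0 0 0 0 0.95 0.45;0 0 0 0 0 1 0.45;0 0 0 0 0 1.05 0.45"

```text
time: 32.02
tcp_pos: [453.2, 313.8, 199.2]
ee_rot: [[-0.969, 0.246, -0.0], [0.246, 0.969, -0.0], [0.0, -0.0, -1.0]]
contact_force: [-6.6, -2.5, 12.0]
gripper_width: 59.2
grasp_force: 40.6
```

Request:
arm_command:
  plan: "0 0 0 0 0 0 0.45;0 0 0 0 0 0 0.45;0 0 0 0 0 0 0.45;0 0 0 0 0 0 0.45;0 0 0 0 0 0 0.45"

```text
time: 32.43
tcp_pos: [453.2, 313.8, 199.3]
ee_rot: [[-0.969, 0.246, -0.0], [0.246, 0.969, -0.0], [-0.0, -0.0, -1.0]]
contact_force: [-5.8, -1.2, 8.4]
gripper_width: 59.4
grasp_force: 39.9
```

Request:
arm_command:
  plan: "0 0 0 0 0 -0.08 0.45;0 0 0 0 0 -0.08 0.7;0 0 0 0 0 -0.08 1;0 0 0 0 0 -0.08 1;0 0 0 0 0 -0.08 1"

```text
time: 32.85
tcp_pos: [453.5, 314.0, 199.0]
ee_rot: [[-0.969, 0.247, 0.0], [0.247, 0.969, -0.0], [-0.0, -0.0, -1.0]]
contact_force: [-0.1, 0.0, -0.0]
gripper_width: 85.2
grasp_force: 0.0
```

Request:
arm_command:
  plan: "0 0 0 0 0 -1 1;0 0 0 0 0 -3.5 1;0 0 0 0 0 -6.5 1;0 0 0 0 0 -9.5 1;0 0 0 0 0 -10 1"

```text
time: 33.27
tcp_pos: [454.7, 314.7, 305.8]
ee_rot: [[-0.969, 0.246, 0.008], [0.246, 0.969, 0.006], [-0.006, 0.008, -1.0]]
contact_force: [0.5, 0.4, -0.1]
gripper_width: 85.2
grasp_force: 0.0
```

Request:
arm_command:
  plan: "0 0 0 0 0 0 1;0 0 0 0 0 0 1;0 0 0 0 0 0 1;0 0 0 0 0 0 1;0 0 0 0 0 0 1"

```text
time: 33.68
tcp_pos: [453.2, 313.7, 298.1]
ee_rot: [[-0.969, 0.247, -0.002], [0.247, 0.969, -0.002], [0.001, -0.002, -1.0]]
contact_force: [-0.9, 0.0, 0.2]
gripper_width: 85.4
grasp_force: 0.0
```

```bash
python3 - <<'E'
from h import *
for i in range(2):
    print(fit("large_block_mid","wrist",(452,314),ztop=56),fit("board_top","wrist",(452,314),grab=False))
plan_to(440,80,300,0)
E
```

```text
(array([451.3, 315.2, -14.2]), np.float64(0.97), 0.88) (array([450.8, 315.6, -14.3]), np.float64(0.573), 0.82)
(array([450.9, 315.1, -14.2]), np.float64(0.97), 0.88) (array([451. , 315.2, -14.4]), np.float64(0.576), 0.67)
at [453.4 313.9 299. ] turn [-2.000e-02 -1.000e-02 -1.428e+01] shift [ -4.47 -23.    -0.09]
```

Request:
arm_command:
  plan: "0 0 -3 -0.7 -4 0 1;0 0 -6 -1.4 -8 0 1;0 0 -9 -2.2 -12 0 1;0 0 -12 -3 -16 0 1;0 0 -14.3 -3.8 -20 0 1"

```text
time: 34.4
tcp_pos: [440.3, 109.0, 299.4]
ee_rot: [[-1.0, -0.004, 0.0], [-0.004, 1.0, 0.0], [-0.0, 0.0, -1.0]]
contact_force: [0.5, 0.3, 0.6]
gripper_width: 85.2
grasp_force: 0.0
```

Request:
arm_command:
  plan: "0 0 0 0.1 -3.1 0 1;0 0 0 0.1 -3.1 0 1;0 0 0 0.1 -3.1 0 1;0 0 0 0.1 -3.1 0 1;0 0 0 0.1 -3.1 0 1"

```text
time: 34.82
tcp_pos: [440.1, 80.5, 299.3]
ee_rot: [[-1.0, -0.001, 0.0], [-0.001, 1.0, 0.0], [-0.0, 0.0, -1.0]]
contact_force: [0.4, 0.2, 0.0]
gripper_width: 85.4
grasp_force: 0.0
```

Request:
arm_command:
  plan: "0 0 0 0 0 0 1;0 0 0 0 0 0 1;0 0 0 0 0 0 1;0 0 0 0 0 0 1;0 0 0 0 0 0 1"

```text
time: 35.23
tcp_pos: [439.9, 80.0, 299.2]
ee_rot: [[-1.0, -0.001, -0.0], [-0.001, 1.0, -0.0], [0.0, -0.0, -1.0]]
contact_force: [1.1, 0.6, 0.3]
gripper_width: 85.4
grasp_force: 0.0
```

```bash
python3 - <<'E'
from h import *
for i in range(3): print(fit("small_block_mid","wrist",(451,83)))
plan_to(451,82.5,178,0)
E
```

```text
(array([449.5,  83.4,   1.5]), np.float64(0.943), 0.59)
(array([4.494e+02, 8.320e+01, 1.000e-01]), np.float64(0.955), 0.65)
(array([4.49e+02, 8.30e+01, 2.00e-01]), np.float64(0.955), 0.75)
at [439.9  79.7 299.2] turn [0.   0.   0.01] shift [-1.11  0.28 12.12]
```

Request:
arm_command:
  plan: "0 0 0 -0.5 0.1 2.5 1;0 0 0 -1.08 0.28 5.5 1;0 0 0 -1.08 0.28 8.5 1;0 0 0 -1.08 0.28 11 1;0 0 0 -1.08 0.28 12.1 1"

```text
time: 35.95
tcp_pos: [449.5, 81.9, 175.1]
ee_rot: [[-1.0, 0.001, -0.005], [0.001, 1.0, -0.002], [0.005, -0.002, -1.0]]
contact_force: [-0.4, 0.1, -0.2]
gripper_width: 85.4
grasp_force: 0.0
```

Request:
arm_command:
  plan: "0 0 0 0 0 0 1;0 0 0 0 0 0 1;0 0 0 0 0 0 0.6;0 0 0 0 0 0 0.4;0 0 0 0 0 0 0.25"

```text
time: 36.37
tcp_pos: [451.1, 82.7, 179.3]
ee_rot: [[-1.0, -0.0, 0.002], [-0.0, 1.0, 0.001], [-0.002, 0.001, -1.0]]
contact_force: [0.3, 0.4, -0.5]
gripper_width: 51.6
grasp_force: 0.0
```

Request:
arm_command:
  plan: "0 0 0 0 0 0 0.2;0 0 0 0 0 0 0.2;0 0 0 0 0 0 0.2;0 0 0 0 0 0 0.2;0 0 0 0 0 0 0.2"

```text
time: 36.78
tcp_pos: [451.2, 82.7, 179.3]
ee_rot: [[-1.0, -0.001, 0.002], [-0.001, 1.0, 0.001], [-0.002, 0.001, -1.0]]
contact_force: [-1.5, 0.4, 5.9]
gripper_width: 41.2
grasp_force: 36.2
```

Request:
arm_command:
  plan: "0 0 0 0 0 -3 0.2;0 0 0 0 0 -6 0.2;0 0 0 0 0 -9 0.2;0 0 0 0 0 -12 0.2;0 0 0 0 0 -12 0.2"

```text
time: 37.2
tcp_pos: [452.4, 83.0, 304.4]
ee_rot: [[-1.0, -0.001, 0.011], [-0.001, 1.0, 0.004], [-0.011, 0.004, -1.0]]
contact_force: [0.7, 0.8, 0.2]
gripper_width: 41.4
grasp_force: 35.8
```

```bash
python3 - <<'E'
from h import *
plan_to(453.5,313.9,275,-14.25)
E
```

```text
at [452.4  83.  304.4] turn [ 0.28  0.59 14.33] shift [-0.11 23.08  3.03]
```

Request:
arm_command:
  plan: "0 0 3 -0.05 4 0 0.2;0 0 6 -0.1 8 0 0.2;0 0 9 -0.15 12 0 0.2;0 0 12 -0.2 16 0 0.2;0 0 14.3 -0.25 19.5 0 0.2"

```text
time: 37.62
tcp_pos: [452.7, 279.7, 298.2]
ee_rot: [[-0.969, 0.249, 0.0], [0.249, 0.969, 0.001], [-0.0, 0.001, -1.0]]
contact_force: [-0.2, -1.1, -0.3]
gripper_width: 41.6
grasp_force: 35.9
```

Request:
arm_command:
  plan: "0 0 0 -0.8 2 1 0.2;0 0 0 -0.8 3.5 2.5 0.2;0 0 0 -0.8 3.5 2.5 0.2;0 0 0 -0.8 3.5 2.5 0.2;0 0 0 -0.8 3.5 2.5 0.2"

```text
time: 38.03
tcp_pos: [469.4, 309.0, 273.4]
ee_rot: [[-0.969, 0.247, -0.0], [0.247, 0.969, -0.0], [0.0, -0.0, -1.0]]
contact_force: [-0.9, -1.2, -0.0]
gripper_width: 41.3
grasp_force: 35.9
```

Request:
arm_command:
  plan: "0 0 0 0 0 0 0.2;0 0 0 0 0 0 0.2;0 0 0 0 0 0 0.2;0 0 0 0 0 0 0.2;0 0 0 0 0 0 0.2"

```text
time: 38.45
tcp_pos: [469.6, 309.2, 273.6]
ee_rot: [[-0.969, 0.247, 0.0], [0.247, 0.969, 0.0], [-0.0, 0.0, -1.0]]
contact_force: [-0.8, -0.1, 0.3]
gripper_width: 41.8
grasp_force: 35.9
```

```bash
python3 - <<'E'
from h import *
for i in range(3):
    s=read_state(); p=s["tcp_pos"]; r=fit("small_block_mid","wrist",p[:2],ztop=p[2]-179.3+34)
    if r: print(r, "tool offset",(np.array(s["ee_rot"]).T@np.r_[r[0][:2]-p[:2],0]).round(1))
plan_to(453.4,313.9,245,-14.25)
E
```

```text
(array([468.2, 310.4, -14. ]), np.float64(0.942), 0.83) tool offset [1.6 0.8 0. ]
(array([468.3, 310.5, -13.1]), np.float64(0.931), 0.8) tool offset [1.5 0.8 0. ]
(array([467.7, 310.6, -14.3]), np.float64(0.949), 0.66) tool offset [2.1 0.7 0. ]
at [469.5 309.5 273.2] turn [-0.   -0.   -0.03] shift [1.67 0.03 2.82]
```

Request:
arm_command:
  plan: "0 0 0 0.8 0 0.5 0.2;0 0 0 1.68 0.03 1.2 0.2;0 0 0 1.68 0.03 2 0.2;0 0 0 1.68 0.03 2.8 0.2;0 0 0 1.68 0.03 3.2 0.2"

```text
time: 39.17
tcp_pos: [452.9, 313.7, 239.7]
ee_rot: [[-0.969, 0.247, -0.001], [0.247, 0.969, -0.001], [0.001, -0.002, -1.0]]
contact_force: [0.1, 0.0, -0.5]
gripper_width: 41.3
grasp_force: 35.9
```

Request:
arm_command:
  plan: "0 0 0 0 0 0 0.2;0 0 0 0 0 0 0.2;0 0 0 0 0 0 0.2;0 0 0 0 0 0 0.2;0 0 0 0 0 0 0.2"

```text
time: 39.58
tcp_pos: [453.5, 314.0, 241.6]
ee_rot: [[-0.969, 0.247, 0.001], [0.247, 0.969, 0.001], [-0.0, 0.001, -1.0]]
contact_force: [0.2, -0.2, -0.0]
gripper_width: 41.6
grasp_force: 35.9
```

```bash
python3 - <<'E'
from h import *
for i in range(2):
    p=read_state()["tcp_pos"]; print(fit("small_block_mid","wrist",p[:2],ztop=p[2]-179.3+34),fit("large_block_mid","wrist",(452,314),ztop=56,grab=False))
plan_to(453.4,313.9,235.3,-14.25)
E
```

```text
(array([452.4, 315.2, -13.3]), np.float64(0.932), 0.82) (array([451.3, 315. , -14.2]), np.float64(0.341), 0.76)
(array([451.6, 315.1, -14.3]), np.float64(0.957), 0.73) (array([451.3, 315.1, -14.3]), np.float64(0.351), 0.59)
at [453.3 313.9 241.3] turn [ 0.01  0.   -0.04] shift [-0.01  0.    0.6 ]
```

Request:
arm_command:
  plan: "0 0 0 0.02 0 0.2 0.2;0 0 0 0.02 0 0.4 0.2;0 0 0 0.02 0 0.5 0.2;0 0 0 0.02 0 0.6 0.2;0 0 0 0.02 0 0.65 0.2"

```text
time: 40.3
tcp_pos: [453.0, 313.9, 235.3]
ee_rot: [[-0.969, 0.246, -0.0], [0.246, 0.969, -0.0], [-0.0, -0.0, -1.0]]
contact_force: [-4.1, -2.0, 8.4]
gripper_width: 41.8
grasp_force: 36.8
```

Request:
arm_command:
  plan: "0 0 0 0 0 0 0.2;0 0 0 0 0 0 0.2;0 0 0 0 0 0 0.2;0 0 0 0 0 0 0.2;0 0 0 0 0 0 0.2"

```text
time: 40.72
tcp_pos: [453.0, 313.9, 235.3]
ee_rot: [[-0.969, 0.246, 0.0], [0.246, 0.969, -0.0], [-0.0, -0.0, -1.0]]
contact_force: [-3.0, -1.8, 5.2]
gripper_width: 41.4
grasp_force: 36.4
```

Request:
arm_command:
  plan: "0 0 0 0 0 -0.04 0.2;0 0 0 0 0 -0.04 0.6;0 0 0 0 0 -0.04 1;0 0 0 0 0 -0.04 1;0 0 0 0 0 -0.04 1"

```text
time: 41.13
tcp_pos: [453.2, 314.0, 235.0]
ee_rot: [[-0.969, 0.247, -0.0], [0.247, 0.969, -0.0], [0.0, -0.0, -1.0]]
contact_force: [0.9, -0.1, 0.6]
gripper_width: 84.5
grasp_force: 0.0
```

Request:
arm_command:
  plan: "0 0 0 0 0 -1 1;0 0 0 0 0 -3.5 1;0 0 0 0 0 -6.5 1;0 0 0 0 0 -9.5 1;0 0 0 0 0 -10 1"

```text
time: 41.55
tcp_pos: [454.3, 314.5, 341.8]
ee_rot: [[-0.969, 0.246, 0.008], [0.246, 0.969, 0.006], [-0.007, 0.008, -1.0]]
contact_force: [1.9, 0.6, 1.0]
gripper_width: 85.5
grasp_force: 0.0
```

Request:
arm_command:
  plan: "0 0 0 0 0 0 1;0 0 0 0 0 0 1;0 0 0 0 0 0 1;0 0 0 0 0 0 1;0 0 0 0 0 0 1"

```text
time: 41.97
tcp_pos: [453.0, 313.8, 334.0]
ee_rot: [[-0.969, 0.247, -0.002], [0.247, 0.969, -0.002], [0.001, -0.002, -1.0]]
contact_force: [-0.4, -0.1, 0.3]
gripper_width: 85.1
grasp_force: 0.0
```

```bash
python3 - <<'E'
from h import *
for i in range(2): print(fit("small_block_mid","wrist",(452,315),ztop=90),fit("large_block_mid","wrist",(452,315),ztop=56,grab=False))
a=grab_frame("side"); w=grab_frame("wrist"); t=grab_frame("top")
z=lambda im,x,y,w,h,W,H: cv2.resize(im[y:y+h,x:x+w],(W,H))
cv2.imwrite("pics/fin.png",np.vstack([np.hstack([z(a,310,100,160,120,400,300),z(a,320,270,160,120,400,300)]),np.hstack([z(w,160,100,320,240,400,300),z(t,400,200,100,75,400,300)])]))
E
```

```text
(array([451. , 314.9, -12.7]), np.float64(0.957), 0.67) (array([451.1, 315.4, -14.2]), np.float64(0.383), 0.82)
(array([451.4, 315.3, -12.8]), np.float64(0.947), 0.77) (array([452. , 315.1, -14.3]), np.float64(0.362), 0.6)
```

View pics/fin.png

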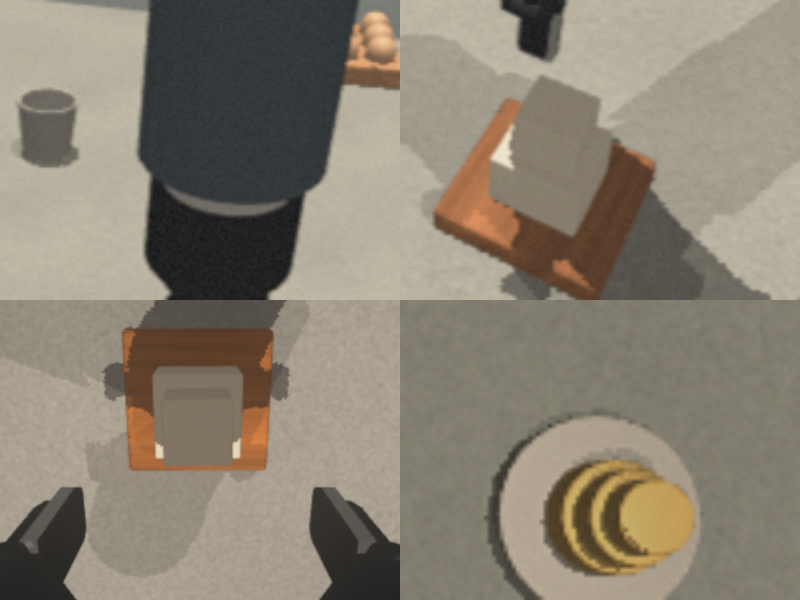

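The picture shows both towers standing and aligned: square tower at about (200,410) in the wrist crop, round tower in the top crop.

```bash
python3 -c "
from cell import *
print(close_job())"
```

```text
the job is handed in; nothing more can be done
None
```

Both towers are built and the job is handed in at about 42 s. By the wrist-camera fits each cheese sits within about 1 mm of the one below. The square cheeses run parallel to the board to within about 1.5°, and I didn't touch the jar, cup or spatula.

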